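# Start the hat press from its guarded key

## Robot

A 6-joint arm with a two-finger parallel gripper is mounted at the origin on the work surface. World frame = base frame: x ahead of the robot, y to its left, z up, the work surface at z = 0. Lengths are in m, angles in rad, forces in N, time in s.
With the tool pointing down it reaches from about 0.35 to 0.975 m from the base axis. Payload 4.9 kg.
Tool frame: the origin (TCP) lies midway between the tips of the shut fingers; the grasp point (between the pads) lies behind it (manip.grasp_offset is the y of the grasp point in the tool frame, in m); y points along the fingers, z is the direction in which the jaws open and shut, and the axes are right-handed (so a half turn about y gives the same grasp; the last joint's range is limited). The gripper opens to 85 mm and grips with 20 to 120 N. Pads are 22 mm wide; open, the fingers measure 114 mm over their backs; the gripper's body (76 mm by 85 mm) begins 54 mm behind the grasp point. The pads swing forward as they close: fully open they stand 13 mm farther back than shut.
Start: joints at [-1.379, 0.053, 1.613, -0, 1.476, -0.119], TCP at [0.191, -0.595, 0.231] pointing down, gripper open.
Joint ranges: [-3.01, 3.01], [-1.01, 2.22], [0.06, 2.58], [-1.02, 4.17], [0.09, 2.62], [-3.14, 3.14]. Speed limits (rad/s): [2.57, 2.57, 3.14, 3.14, 3.14, 3.14].

## Interface

Orientations are given as a unit quaternion [w, x, y, z].
In Python, from plant import manip gives the robot as it stands. The module is installed in compiled form; this text tells all that it offers.
- The arm moves only by the shell command python3 -m jog 'ROWS'. ROWS is a JSON object of lists of equal length, an entry for each row: "offset": the shift along the world's x, y, z in units of 50 mm (1.0 is 50 mm), a list of three; "angular": the turn, a rotation vector about the world's x, y, z in units of 6 degrees (1.0 is 6 degrees), a list of three; "jaw": the finger opening in mm, from 0 to 85.4. In form: {"offset": [[tx, ty, tz], ...], "angular": [[ax, ay, az], ...], "jaw": [jaw, ...]}. A call has 1 to 12 rows; each row shifts and turns the commanded pose from where the row before left it; what a row does not reach is not made up. A row lasts 1/10 s, in which the tool goes at most 50 mm and 8.59 degrees, less where a joint would pass 70% of its speed; a pose out of reach is approached as far as the arm can. A call is refused whole if a number of a shift passes 1 or a number of a turn 1, either way. A call with a gripper value outside its range is refused whole. The fingers move at their own pace and stop on an object; the grip force is fixed at half the most. Time passes only in rows, so rows that do not move let the fingers close. It gives the time, the measured TCP pose, the force and the opening at its end, in the units of the state.
- manip.state(): the state, without advancing time (a new reading comes with each control period).
- manip.grab_frame(name): name is "side" or "top" or "wrist"; returns the picture (420x560x3 uint8, blue, green, red); there is no depth.
- manip.camera_model(name): a dict with "fx", "fy", "cx", "cy" (pixels), "rvec" (rotation vector, rad) and "tvec" (3), from world to camera coordinates, as OpenCV has them; the wrist camera has in their place "mount" (4x4, takes a point from camera to tool coordinates, whose origin is the TCP and whose axes are the tool frame's). Camera axes: x right, y down, z forward; pixel columns grow to the right and rows downward; lengths in m; the calibration is good to about 2 mm. A picture is of the moment at which its call begins: read the wrist's pose just before it. camera_model takes no time and is no camera call.
- manip.job_done(): hands the job in, once; it reports no verdict.
The state is a dict: "time": time; "joint_pos": joint angles; "joint_vel": joint speeds; "joint_efforts": joint torques, N m; "tool_pos": TCP position; "tool_rot": TCP orientation; "contact_force": force on the tool from outside, world axes, zero at the start; "ft_torque": the same for the moment, N m; "gripper_width": opening from 0.0 (shut) to 1.0 (fully open).
Only numpy, scipy, OpenCV 4.12 (cv2) and the standard library are available. Lean on these libraries where they do the work, as an engineer would, in place of code of your own. Each camera call takes 0.05 s, during which the arm holds its last target.

## Task

Start the hat press from its console: with the fingertips, push the sliding cover fully open (to the left as seen from the robot), press the round key that lies under it gently all the way down and let it come up again, then push the cover back until it is fully closed. Do not press any other key, and leave the things standing on and around the console as they are; nothing needs to be gripped or lifted. Finish with the arm clear of everything.

Things in the scene. Friction and masses are not known exactly. Their poses are not given: they have to be found in the camera images.
- console: the hat press's control console: a grey box, 200 mm deep (x) by 355 mm wide (y) and 60 mm high, fixed to the bench. Origin: on its underside, level with the bench, below the middle of the closed cover; x points away from the robot, y to the left, z up. It spans x -100 to 100 mm and y -165 to 190 mm. Two steel rails, 12 mm wide and 15 mm high, run along y at x = -68 and 68 mm, from y -50 to 135 mm, and carry the cover
- cover_top (a point): centre of the top of the aluminium sliding cover, a flat plate 136 mm (x) by 88 mm (y) by 14 mm thick; its underside is 15.5 mm and its top 29.5 mm above the console's top. Its axes are the console's. It cannot be lifted off; it is pushed by its left or right edge
- cover (a joint): how far the cover has slid to the left (the console's +y), in m: 0 closed over its two keys, 0.085 fully open against its stop. It stays where it is left and takes about 2.5 N to push
- round_key_top (a point): the round black key under the cover, 32 mm across. The round and the square key lie one nearer to the robot, one farther away, 62 mm apart, either way about. This point is the centre of the key's top, 11 mm above the console's top when the key is up; z is up.
- round_key (a joint): the round key under the cover. Value in m: 0 up, 0.007 fully down; a spring pushes it up with 2 N at the top and 4.5 N at the bottom.
- square_key_top (a point): the square black key under the cover, 28 mm a side. This point is the centre of the key's top, 11 mm above the console's top when the key is up; z is up.
- square_key (a joint): the square key under the cover. Value in m: 0 up, 0.007 fully down; a spring pushes it up with 2 N at the top and 4.5 N at the bottom.
- bar_key_top (a point): one of two uncovered keys 120 mm to the right of the covered ones: oblong, 44 mm by 18 mm. This point is the centre of the key's top, 11 mm above the console's top when the key is up; z is up.
- bar_key (a joint): the oblong uncovered key. Value in m: 0 up, 0.007 fully down; a spring pushes it up with 2 N at the top and 4.5 N at the bottom.
- dot_key_top (a point): the other uncovered key: small and round, 20 mm across. This point is the centre of the key's top, 11 mm above the console's top when the key is up; z is up.
- dot_key (a joint): the small round uncovered key. Value in m: 0 up, 0.007 fully down; a spring pushes it up with 2 N at the top and 4.5 N at the bottom.
- spool: a wooden thread spool, 30 mm wide and 36 mm tall, standing loose on the console's far right part. Origin: on its underside, at the middle
- tin: a small round steel tin, 34 mm wide and 30 mm tall, standing loose on the console's near left corner. Origin: on its underside, at the middle
- mug: a blue mug, 80 mm wide and 95 mm tall, on the bench just left of the console. Origin: on its underside, at the middle
- shears: a pair of shears, 190 mm long, 90 mm wide and 12 mm high, lying on the bench just right of the console. Origin: on its underside
- hat_block: a domed wooden hat block, 170 mm wide and 132 mm tall, on the left of the bench. Origin: on its underside, at the middle
- spray_can: a spray can, 54 mm wide and 170 mm tall, on the right of the bench. Origin: on its underside, at the middle
- spool2: a second thread spool, 30 mm wide and 36 mm tall, on the bench beyond the console. Origin: on its underside, at the middle
- brush: a flat brush, about 200 mm long, lying across (along y) on the bench beyond the console. Origin: on its underside

How it is judged:
By the outcome, as a careful person would: the job done as asked, in the order asked, and still so for the second after the job is handed in, with the robot touching nothing.
It also fails if it takes over 51 s, if anything falls off the work surface, if the arm or the gripper's body presses on something with over 40 N, if the wrist force passes 120 N, or if a joint passes its speed limit or range.

## Working session

There is one attempt and no reset: what is moved stays moved. The work goes in short steps, Python scripts to look and compute and a shell command to move; the robot and the scene stay as the last step left them, time stands still between calls to the robot, and variables do not carry over. Pictures are saved under pics/ and viewed, and the job is handed in when it is done.

```bash
mkdir -p pics; ls
cat > h.py <<'E'
import numpy as np, cv2
from plant import manip
from scipy.spatial.transform import Rotation as R
def cam(n):
    c=manip.camera_model(n); K=np.array([[c['fx'],0,c['cx']],[0,c['fy'],c['cy']],[0,0,1]])
    return K,cv2.Rodrigues(np.array(c['rvec'],float))[0],np.array(c['tvec'],float)
def ray(n,u,v,z):
    K,Rm,t=cam(n); o=-Rm.T@t; d=Rm.T@np.linalg.inv(K)@np.array([u,v,1.]); return o+d*(z-o[2])/d[2]
def proj(n,p):
    K,Rm,t=cam(n); q=K@(Rm@np.array(p)+t); return q[:2]/q[2]
E
python3 - <<'E'
from h import *
for n in('side','top'):
    cv2.imwrite(f'pics/{n}0.png',manip.grab_frame(n))
    K,Rm,t=cam(n);print(n,-Rm.T@t,Rm[2],K[0,0])
s=manip.state();print({k:np.round(v,3) for k,v in s.items()},manip.grasp_offset)
E
```

```text
pics
side [ 0.39179416 -0.97385812  0.88967836] [ 0.16027731  0.76212768 -0.62727392] 503.7334350985495
top [0.33673157 0.00771311 1.35765241] [ 0.19644242  0.01004717 -0.98046388] 435.57171015029814
{'time': np.float64(0.1), 'joint_pos': array([-1.379,  0.053,  1.614, -0.   ,  1.476, -0.119]), 'joint_vel': array([ 0.   , -0.002, -0.001, -0.   ,  0.   , -0.002]), 'joint_efforts': array([-0.0000e+00, -3.9491e+01, -3.7136e+01, -0.0000e+00,  4.0000e-03,
       -0.0000e+00]), 'tool_pos': array([ 0.191, -0.595,  0.23 ]), 'tool_rot': array([ 0.109, -0.109,  0.699, -0.698]), 'contact_force': array([ 0.239,  0.562, -0.004]), 'ft_torque': array([-0.023, -0.039, -0.043]), 'gripper_width': np.float64(1.001)} -0.0187
```

View pics/side0.png

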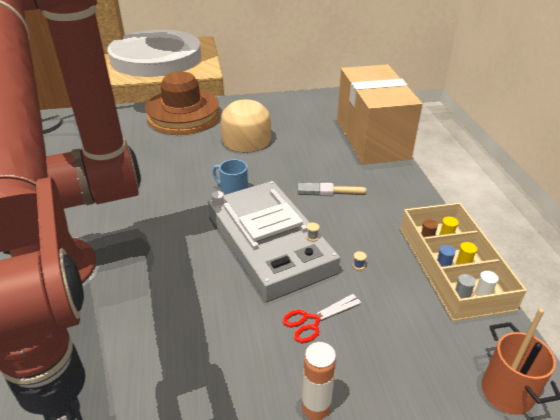

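View pics/top0.png

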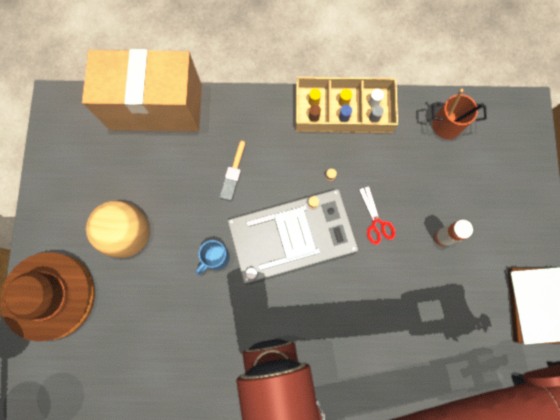

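The console sits around (290,235) in the top view, yawed by roughly 13°. I'll zoom in to get its corners.

Run:
```python
import cv2
a=cv2.imread('pics/top0.png')[180:290,220:365];cv2.imwrite('pics/top0z.png',cv2.resize(a,None,fx=5.4,fy=5.4,interpolation=cv2.INTER_CUBIC))
a=cv2.imread('pics/side0.png')[170:300,200:350];cv2.imwrite('pics/side0z.png',cv2.resize(a,None,fx=4.6,fy=4.6,interpolation=cv2.INTER_CUBIC))
```

```text
(no output)
```

View pics/top0z.png

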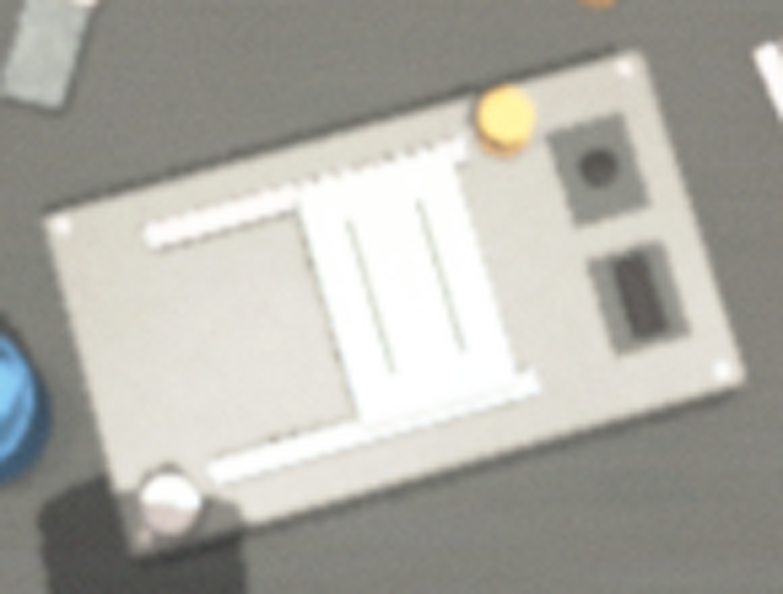

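View pics/side0z.png

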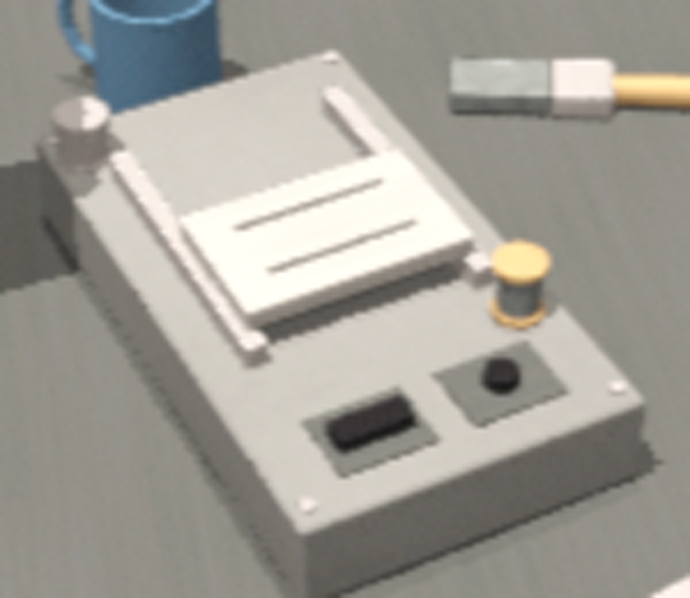

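The top zoom shows the console's top-face corners at about (45,215), (640,50), (745,385) and (135,555). The side zoom shows three of them at (335,52), (645,402) and (300,530).

Run:
```python
from h import *
s=5.4
px=np.array([[45,215],[640,50],[745,385],[135,555]])
loc=np.array([[100,190],[100,-165],[-100,-165],[-100,190]])/1000
W=np.array([ray('top',220+u/s,180+v/s,.06) for u,v in px])[:,:2]
sp=np.array([[335,52],[645,402],[300,530]]);S=np.array([ray('side',200+u/4.6,170+v/4.6,.06) for u,v in sp])[:,:2]
print(W.round(4),S.round(4))
def fit(l,w):
    lc=l-l.mean(0);wc=w-w.mean(0);th=np.arctan2((lc[:,0]*wc[:,1]-lc[:,1]*wc[:,0]).sum(),(lc*wc).sum())
    M=np.array([[np.cos(th),-np.sin(th)],[np.sin(th),np.cos(th)]]);o=w.mean(0)-M@l.mean(0)
    return np.degrees(th),o,((l@M.T+o)-w)
for a in (fit(loc,W),fit(loc[:3],S)):print(a[0],a[1],(a[2]*1000).round(1))
th,o,_=fit(np.vstack([loc,loc[:3]]),np.vstack([W,S]));print(th,o)
th=np.radians(th);M=np.array([[np.cos(th),-np.sin(th)],[np.sin(th),np.cos(th)]])
def inv(p):return M.T@(p[:2]-o)*1000
T=lambda u,v,z:inv(ray('top',220+u/s,180+v/s,z)).round(1)
print('cover corners',T(300,185,.0895),T(458,160,.0895),T(515,378,.0895),T(362,420,.0895))
print('spool top',T(507,112,.096),'tin',T(170,498,.09),'bar',T(638,292,.071),'dot',T(597,167,.071))
Sd=lambda u,v,z:inv(ray('side',200+u/4.6,170+v/4.6,z)).round(1)
print('side cover',Sd(390,150,.0895),Sd(472,240,.0895),Sd(255,318,.0895),Sd(185,222,.0895),'spool',Sd(520,262,.096),'bar',Sd(370,422,.071),'dot',Sd(500,372,.071))
```

```text
[[ 0.5855  0.1816]
 [ 0.6871 -0.1534]
 [ 0.4966 -0.2101]
 [ 0.3972  0.1243]] [[ 0.5887  0.1758]
 [ 0.6914 -0.1579]
 [ 0.503  -0.2125]]
16.722946214404896 [ 0.54519411 -0.02636919] [[ 0.8  2.8]
 [ 1.3 -2.2]
 [ 0.3 -3.1]
 [-2.5  2.5]]
16.90417785513798 [ 0.54891372 -0.02991916] [[ 0.6  5.2]
 [ 1.2 -0.8]
 [-1.8 -4.4]]
16.797728389183234 [ 0.54682502 -0.02785174]
cover corners [69.1 47.8] [ 58.9 -39.9] [-65.4 -35.6] [-64.8  50.3]
spool top [ 76.3 -72.8] tin [-77.2 160.9] bar [ -36.3 -116.6] dot [  37.6 -115.5]
side cover [65.1 46.8] [ 67.4 -43. ] [-62.6 -45.9] [-63.   41.6] spool [ 77.  -76.9] bar [ -36.4 -124. ] dot [  39.7 -122.5]
```

```bash
cat >> h.py <<'E'
TH=np.radians(16.8);O=np.array([.547,-.028])
M=np.array([[np.cos(TH),-np.sin(TH)],[np.sin(TH),np.cos(TH)]])
def toW(x,y):return M@np.array([x,y])/1000+O
def toC(p):return M.T@(np.array(p)[:2]-O)*1000
def st():
    s=manip.state();q=s['tool_rot'];r=R.from_quat([q[1],q[2],q[3],q[0]]).as_matrix()
    print('t',round(float(s['time']),2),'tcp',np.round(s['tool_pos'],4),'C',toC(s['tool_pos']).round(1),'F',np.round(s['contact_force'],2),'w',np.round(s['gripper_width'],3))
    return s,r
def go(x,y,z):
    s,r=st();d=np.append(toW(x,y),z)-s['tool_pos'];print('delta units',(d/.05).round(2))
    # turn wanted: tool y down, tool z along +-console x
    for sg in (1,-1):
        zc=sg*np.append(M[:,0],0);yc=np.array([0,0,-1.]);T=np.column_stack([np.cross(yc,zc),yc,zc])
        print('rot units',sg,(np.degrees(R.from_matrix(T@r.T).as_rotvec())/6).round(2))
E
python3 - <<'E'
from h import *
s,r=st();print(r.round(3))
go(0,-75,.13)
print('can',ray('top',460,230,.17),'mug',toC(ray('top',213,252,.095)))
E
```

```text
t 0.1 tcp [ 0.191  -0.5945  0.2302] C [-504.5 -439.4] F [ 0.24  0.56 -0.  ] w 1.001
[[-0.952 -0.     0.306]
 [-0.306  0.002 -0.952]
 [-0.    -1.    -0.002]]
t 0.1 tcp [ 0.191  -0.5945  0.2302] C [-504.5 -439.4] F [ 0.24  0.56 -0.  ] w 1.001
delta units [ 7.55  9.89 -2.  ]
rot units 1 [-1.000e-02 -2.000e-02  1.483e+01]
rot units -1 [-2.000e-02  1.000e-02 -1.517e+01]
can [ 0.5470876 -0.4735294  0.17     ] mug [  9.26531207 253.66580243]
```

```bash
python3 -m jog '{"offset":[[0.4,0.5,0],[0.5,0.65,0],[0.5,0.65,0],[0.5,0.65,0],[0.5,0.65,0],[0.5,0.65,0],[0.5,0.65,0],[0.5,0.65,0],[0.5,0.65,0],[0.5,0.65,0],[0.5,0.65,0],[0.5,0.65,0]],"angular":[[0,0,0.9],[0,0,0.9],[0,0,0.9],[0,0,0.9],[0,0,0.9],[0,0,0.9],[0,0,0.9],[0,0,0.9],[0,0,0.9],[0,0,0.9],[0,0,0.9],[0,0,0.9]],"jaw":[0,0,0,0,0,0,0,0,0,0,0,0]}'; python3 -c "
from h import *
go(0,-75,.13)"
```

```text
time: 1.3
tool_pos: [0.4867, -0.2109, 0.2309]
tool_rot: [0.468, -0.468, 0.53, -0.53]
contact_force: [0.8, -0.1, -0.1]
gripper_width: -0.0
t 1.3 tcp [ 0.4867 -0.2109  0.2309] C [-110.6 -157.6] F [ 0.8  -0.06 -0.1 ] w -0.0
delta units [ 1.64  2.22 -2.02]
rot units 1 [-0. -0.  4.]
rot units -1 [-1.0e-02  0.0e+00 -2.6e+01]
```

```bash
python3 -m jog '{"offset":[[0.4,0.55,0],[0.4,0.55,0],[0.4,0.55,0],[0.44,0.57,0],[0,0,-0.5],[0,0,-0.5],[0,0,0],[0,0,0]],"angular":[[0,0,0.8],[0,0,0.8],[0,0,0.8],[0,0,0.8],[0,0,0.8],[0,0,0],[0,0,0],[0,0,0]],"jaw":[0,0,0,0,0,0,0,0]}'
python3 - <<'E'
from h import *
go(0,-75,.08)
for n in('side','top','wrist'):cv2.imwrite(f'pics/{n}1.png',manip.grab_frame(n))
a=cv2.imread('pics/side1.png')[130:300,180:350];cv2.imwrite('pics/side1z.png',cv2.resize(a,None,fx=3.5,fy=3.5,interpolation=cv2.INTER_CUBIC))
E
```

```text
time: 2.1
tool_pos: [0.5676, -0.1015, 0.1808]
tool_rot: [-0.567, 0.567, -0.423, 0.422]
contact_force: [-0.3, 0.1, 0.4]
gripper_width: -0.001
t 2.1 tcp [ 0.5676 -0.1015  0.1808] C [ -1.5 -76.3] F [-0.33  0.11  0.42] w -0.001
delta units [ 0.02  0.03 -2.02]
rot units 1 [-0.01 -0.02  0.03]
rot units -1 [-2.000e-02  1.000e-02 -2.997e+01]
```

View pics/side1z.png

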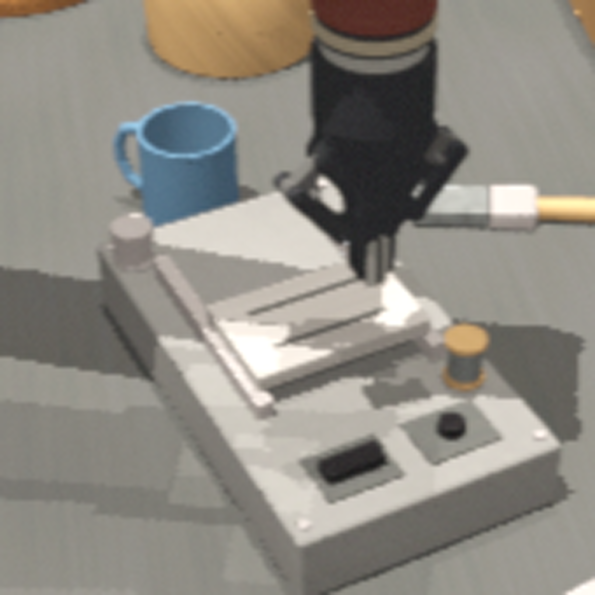

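View pics/wrist1.png

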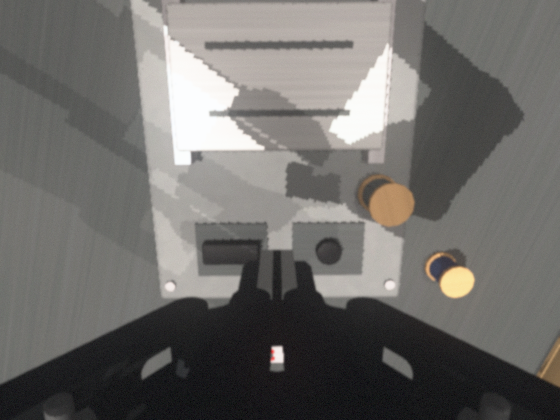

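The side zoom shows the tool over the strip right of the cover, and the spool is clear of it. The wrist view shows the cover's right edge at row 151 (columns 175–387), the rail ends near (183,163) and (375,162), and the console's right corners at (162,297) and (398,296). I'll check the pose against these.

```bash
cat >> h.py <<'E'
def wcam(s):
    q=s['tool_rot'];T=np.eye(4);T[:3,:3]=R.from_quat([q[1],q[2],q[3],q[0]]).as_matrix();T[:3,3]=s['tool_pos']
    c=manip.camera_model('wrist');K=np.array([[c['fx'],0,c['cx']],[0,c['fy'],c['cy']],[0,0,1]]);return K,T@np.array(c['mount'])
def wray(s,u,v,z):
    K,A=wcam(s);d=A[:3,:3]@np.linalg.inv(K)@np.array([u,v,1.]);o=A[:3,3];return o+d*(z-o[2])/d[2]
E
python3 - <<'E'
from h import *
s,_=st()
for n,u,v,z in [('covNR',175,151,.0895),('covFR',387,151,.0895),('railN',183,163,.075),('railF',375,162,.075),('corN',162,297,.06),('corF',398,296,.06),('spooltop',391,204,.096),('dot',328,251,.071),('bar',232,251,.071),('tip',277,260,.18)]:
    print(n,toC(wray(s,u,v,z)).round(1))
E
```

```text
t 2.25 tcp [ 0.569  -0.1021  0.1832] C [ -0.4 -77.3] F [-0.66 -1.43  0.8 ] w 0.001
covNR [-66.4 -36. ]
covFR [ 73.3 -36.5]
railN [-65.5 -46. ]
railF [ 70.  -45.8]
corN [ -95.  -159.5]
corF [ 101.1 -159.7]
spooltop [ 76.8 -71. ]
dot [  39.7 -114.7]
bar [ -33.9 -114.3]
tip [  0.3 -74.2]
```

The three views agree to about ±4 mm, which is enough because contact will fix the rest. Next I descend beside the cover's right edge to tip z ≈ 0.081, which is above the key tops at 0.071 and inside the plate's 0.0755–0.0895.

```bash
python3 -m jog '{"offset":[[0,0,-0.5],[0,0,-0.5],[0,0,-0.5],[0,0,-0.3],[0,0,-0.2],[0,0,0],[0,0,0],[-0.03,0.1,0],[-0.03,0.1,0],[0,0,0]],"angular":[[0,0,0],[0,0,0],[0,0,0],[0,0,0],[0,0,0],[0,0,0],[0,0,0],[0,0,0],[0,0,0],[0,0,0]],"jaw":[0,0,0,0,0,0,0,0,0,0]}'
python3 - <<'E'
from h import *
s,_=st()
for n in('side','top'):cv2.imwrite(f'pics/{n}2.png',manip.grab_frame(n))
a=cv2.imread('pics/side2.png')[150:300,190:350];cv2.imwrite('pics/side2z.png',cv2.resize(a,None,fx=3.8,fy=3.8,interpolation=cv2.INTER_CUBIC))
st()
E
```

```text
time: 3.25
tool_pos: [0.5653, -0.0909, 0.082]
tool_rot: [0.567, -0.567, 0.422, -0.423]
contact_force: [0.5, 0.3, -0.3]
gripper_width: 0.001
t 3.25 tcp [ 0.5653 -0.0909  0.082 ] C [ -0.6 -65.5] F [ 0.49  0.26 -0.3 ] w 0.001
t 3.35 tcp [ 0.5653 -0.0913  0.0817] C [ -0.8 -65.9] F [-0.36  0.08 -0.71] w -0.002
```

View pics/side2z.png

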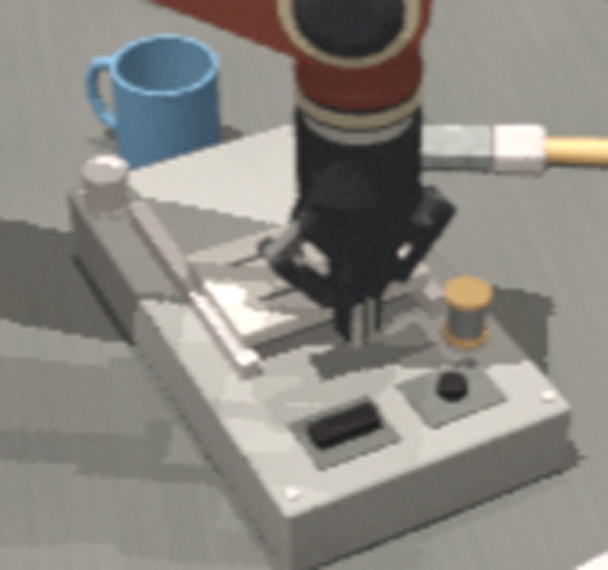

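The fingertips stand just right of the cover's edge, near (360,340) in the zoom, low and clear of the spool. I'll start pushing left.

```bash
Z='[0,0,0]'; python3 -m jog '{"offset":[[-0.03,0.1,0],[-0.03,0.1,0],[-0.03,0.1,0],[-0.03,0.1,0],[-0.058,0.191,0],[-0.058,0.191,0],[-0.058,0.191,0],[0,0,0]],"angular":[[0,0,0],[0,0,0],[0,0,0],[0,0,0],[0,0,0],[0,0,0],[0,0,0],[0,0,0]],"jaw":[0,0,0,0,0,0,0,0]}'; python3 -c "
from h import *
st()"
```

```text
time: 4.15
tool_pos: [0.5499, -0.0412, 0.0813]
tool_rot: [0.568, -0.567, 0.423, -0.422]
contact_force: [-0.2, -0.2, -0.8]
gripper_width: -0.001
t 4.15 tcp [ 0.5499 -0.0412  0.0813] C [ -1.  -13.5] F [-0.19 -0.18 -0.77] w -0.001
```

```bash
python3 -m jog '{"offset":[[-0.04,0.13,0],[-0.058,0.191,0],[-0.058,0.191,0],[-0.04,0.13,0],[-0.02,0.06,0],[0,0,0]],"angular":[[0,0,0],[0,0,0],[0,0,0],[0,0,0],[0,0,0],[0,0,0]],"jaw":[0,0,0,0,0,0]}'
python3 - <<'E'
from h import *
st()
for n in('side','top'):cv2.imwrite(f'pics/{n}3.png',manip.grab_frame(n))
a=cv2.imread('pics/side3.png')[150:300,190:350];cv2.imwrite('pics/side3z.png',cv2.resize(a,None,fx=3.8,fy=3.8,interpolation=cv2.INTER_CUBIC))
E
```

```text
time: 4.75
tool_pos: [0.5394, -0.0068, 0.0813]
tool_rot: [0.567, -0.567, 0.423, -0.422]
contact_force: [0.1, -0.2, 0.1]
gripper_width: -0.001
t 4.75 tcp [ 0.5394 -0.0068  0.0813] C [-1.2 22.5] F [ 0.11 -0.16  0.06] w -0.001
```

View pics/side3z.png

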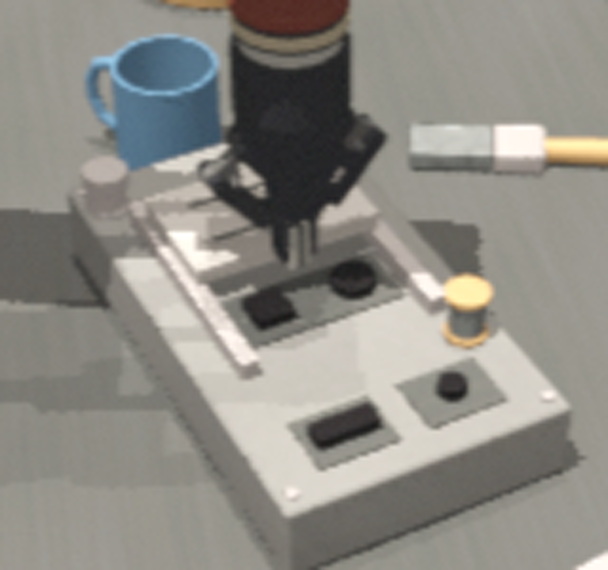

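The cover has slid most of the way. The round key is the far one, at zoom (353,277), and the square key the near one, at (268,307). I'll push on in small steps to the stop.

```bash
python3 -m jog '{"offset":[[-0.017,0.057,0],[-0.017,0.057,0],[-0.012,0.038,0],[0,0,0]],"angular":[[0,0,0],[0,0,0],[0,0,0],[0,0,0]],"jaw":[0,0,0,0]}'; python3 -m jog '{"offset":[[-0.012,0.038,0],[0,0,0]],"angular":[[0,0,0],[0,0,0]],"jaw":[0,0]}';python3 -m jog '{"offset":[[-0.012,0.038,0],[0,0,0]],"angular":[[0,0,0],[0,0,0]],"jaw":[0,0]}'
```

```text
time: 5.25
tool_pos: [0.5372, -0.0, 0.0812]
tool_rot: [0.567, -0.567, 0.423, -0.422]
contact_force: [0.6, -1.8, -1.1]
gripper_width: -0.005
time: 5.45
tool_pos: [0.5366, 0.0019, 0.0812]
tool_rot: [0.567, -0.567, 0.423, -0.422]
contact_force: [1.2, -1.2, -0.3]
gripper_width: -0.001
time: 5.65
tool_pos: [0.5362, 0.0034, 0.0813]
tool_rot: [-0.567, 0.567, -0.422, 0.423]
contact_force: [0.6, -4.0, -1.9]
gripper_width: -0.005
```

```bash
python3 -m jog '{"offset":[[-0.012,0.038,0],[0,0,0]],"angular":[[0,0,0],[0,0,0]],"jaw":[0,0]}';python3 -m jog '{"offset":[[-0.012,0.038,0],[0,0,0]],"angular":[[0,0,0],[0,0,0]],"jaw":[0,0]}'
```

```text
time: 5.85
tool_pos: [0.5362, 0.0035, 0.0814]
tool_rot: [-0.566, 0.568, -0.421, 0.424]
contact_force: [2.0, -10.6, -3.0]
gripper_width: 0.001
time: 6.05
tool_pos: [0.5362, 0.0035, 0.0815]
tool_rot: [-0.565, 0.569, -0.42, 0.425]
contact_force: [4.5, -15.1, -5.1]
gripper_width: 0.0
```

The motion has stalled at y = 0.0035 while the force rises to 15 N, so the cover is against its stop. I'll back off, raise and look.

```bash
python3 -m jog '{"offset":[[0.03,-0.1,0],[0.06,-0.19,0],[0.058,-0.191,0.2],[0.058,-0.191,0.5],[0.058,-0.191,0.6],[0.058,-0.191,0.5],[0,0,0],[0,0,0]],"angular":[[0,0,0],[0,0,0],[0,0,0],[0,0,0],[0,0,0],[0,0,0],[0,0,0],[0,0,0]],"jaw":[0,0,0,0,0,0,0,0]}'
python3 - <<'E'
from h import *
print(toC([.5362,.0035]))
s,_=st()
for n in('wrist','side','top'):
    cv2.imwrite(f'pics/{n}4.png',manip.grab_frame(n))
a=cv2.imread('pics/side4.png')[150:300,190:350];cv2.imwrite('pics/side4z.png',cv2.resize(a,None,fx=3.8,fy=3.8,interpolation=cv2.INTER_CUBIC))
a=cv2.imread('pics/top4.png')[180:290,220:365];cv2.imwrite('pics/top4z.png',cv2.resize(a,None,fx=5.4,fy=5.4,interpolation=cv2.INTER_CUBIC))
import pickle;pickle.dump(s,open('s4.pkl','wb'))
E
```

```text
time: 6.85
tool_pos: [0.5515, -0.0455, 0.1723]
tool_rot: [0.567, -0.566, 0.422, -0.423]
contact_force: [-0.6, 0.7, 0.0]
gripper_width: -0.002
[-1.23454897 33.27710758]
t 6.85 tcp [ 0.5515 -0.0455  0.1723] C [ -0.8 -18. ] F [-0.64  0.67  0.02] w -0.002
```

View pics/wrist4.png

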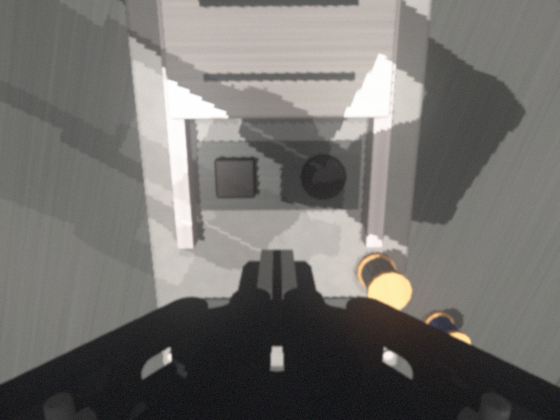

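View pics/side4z.png

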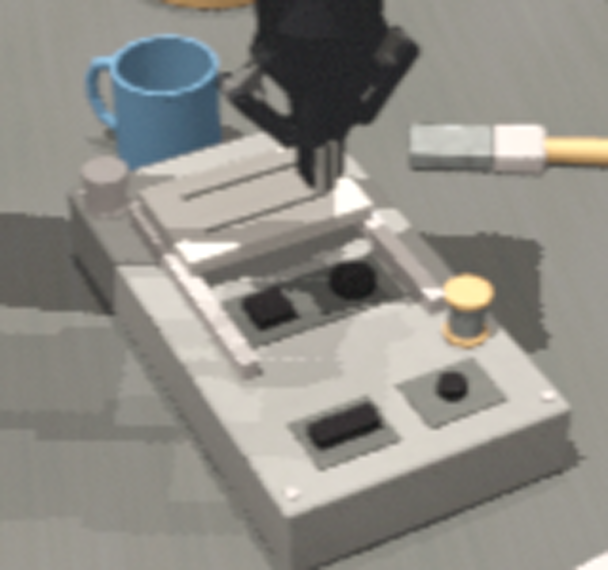

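View pics/top4z.png

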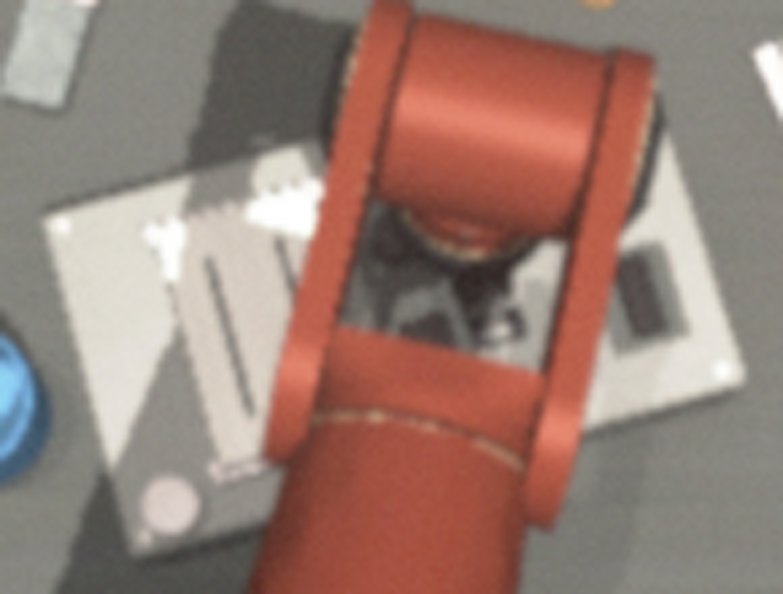

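The cover is fully open. The wrist view shows the round key at (323,176) and the square key at (236,178). The side zoom shows the round key's top at about (353,274).

Run:
```python
from h import *;import pickle
s=pickle.load(open('s4.pkl','rb'))
for n,u,v,z in [('round',323,176,.071),('square',236,178,.071),('covNR',163,117,.0895),('covFR',392,117,.0895),('railN',185,248,.075),('railF',374,247,.075)]:
    print(n,toC(wray(s,u,v,z)).round(1))
p=ray('side',190+353/3.8,150+274/3.8,.071);print('side round',toC(p).round(1), 'side sq',toC(ray('side',190+268/3.8,150+302/3.8,.071)).round(1))
print('side cover right corner F,N',toC(ray('side',190+371/3.8,150+205/3.8,.0895)),toC(ray('side',190+193/3.8,150+267/3.8,.0895)))
```

```text
round [32.2  5. ]
square [-28.1   3.8]
covNR [-69.5  45.3]
covFR [70.9 44.8]
railN [-66.1 -46.4]
railF [ 70.  -46.2]
side round [34.5 -0.7] side sq [-27.9  -0.4]
side cover right corner F,N [68.89004742 38.63475375] [-65.04178916  34.00907432]
```

The estimates agree: round key at console (32.5, 3.5) ±2 mm.

```bash
python3 -c "
from h import *
go(32.5,3,.08)"
```

```text
t 7.0 tcp [ 0.5499 -0.0448  0.1695] C [ -2.  -16.9] F [ 0.16 -0.98 -0.52] w -0.003
delta units [ 0.55  0.58 -1.79]
rot units 1 [-0.01 -0.03  0.03]
rot units -1 [-5.000e-02  2.000e-02 -2.997e+01]
```

```bash
python3 -m jog '{"offset":[[0.18,0.19,0],[0.18,0.2,0],[0.18,0.19,0],[0,0,-0.5],[0,0,-0.5],[0,0,-0.4],[0,0,-0.3],[0,0,-0.06],[0,0,0],[0,0,0]],"angular":[[0,0,0],[0,0,0],[0,0,0],[0,0,0],[0,0,0],[0,0,0],[0,0,0],[0,0,0],[0,0,0],[0,0,0]],"jaw":[0,0,0,0,0,0,0,0,0,0]}'
python3 - <<'E'
from h import *
go(32.5,3,.08)
for n in('wrist','side'):
    cv2.imwrite(f'pics/{n}5.png',manip.grab_frame(n))
a=cv2.imread('pics/side5.png')[180:280,220:330];cv2.imwrite('pics/side5z.png',cv2.resize(a,None,fx=5.5,fy=5.5,interpolation=cv2.INTER_CUBIC))
E
```

```text
time: 8.0
tool_pos: [0.5791, -0.0163, 0.0846]
tool_rot: [0.567, -0.567, 0.422, -0.423]
contact_force: [0.9, 0.7, -0.0]
gripper_width: 0.001
t 8.0 tcp [ 0.5791 -0.0163  0.0846] C [34.1  1.9] F [ 0.88  0.71 -0.05] w 0.001
delta units [-0.04  0.01 -0.09]
rot units 1 [0.   0.02 0.03]
rot units -1 [ 3.000e-02 -1.000e-02 -2.997e+01]
```

View pics/side5z.png

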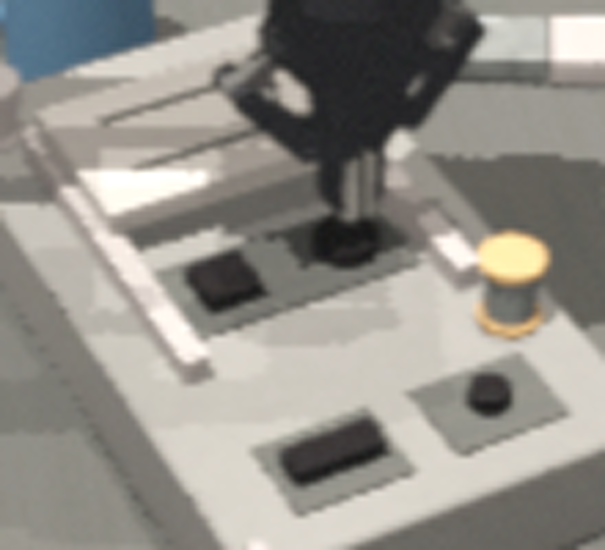

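View pics/wrist5.png

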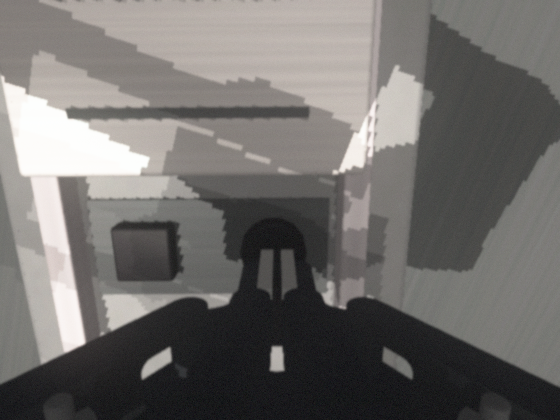

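The fingertips are right over the round key and well away from the square one. I'll press in slow steps.

```bash
python3 -m jog '{"offset":[[0,0,-0.06],[0,0,-0.06],[0,0,-0.06],[0,0,-0.03],[0,0,-0.03],[0,0,0]],"angular":[[0,0,0],[0,0,0],[0,0,0],[0,0,0],[0,0,0],[0,0,0]],"jaw":[0,0,0,0,0,0]}'; python3 -m jog '{"offset":[[0,0,-0.03],[0,0,-0.03],[0,0,0]],"angular":[[0,0,0],[0,0,0],[0,0,0]],"jaw":[0,0,0]}'
```

```text
time: 8.7
tool_pos: [0.578, -0.0163, 0.0712]
tool_rot: [-0.567, 0.567, -0.423, 0.422]
contact_force: [-0.4, -1.3, 0.3]
gripper_width: 0.001
time: 9.0
tool_pos: [0.5782, -0.0163, 0.0685]
tool_rot: [0.567, -0.567, 0.422, -0.423]
contact_force: [-1.3, 0.0, 2.6]
gripper_width: -0.002
```

```bash
python3 -m jog '{"offset":[[0,0,-0.03],[0,0,0]],"angular":[[0,0,0],[0,0,0]],"jaw":[0,0]}'
```

```text
time: 9.2
tool_pos: [0.5782, -0.0163, 0.0669]
tool_rot: [0.567, -0.567, 0.422, -0.423]
contact_force: [-0.6, 0.3, 3.2]
gripper_width: 0.0
```

```bash
python3 -m jog '{"offset":[[0,0,-0.03],[0,0,0]],"angular":[[0,0,0],[0,0,0]],"jaw":[0,0]}';  python3 -m jog '{"offset":[[0,0,-0.02],[0,0,0]],"angular":[[0,0,0],[0,0,0]],"jaw":[0,0]}'
```

```text
time: 9.4
tool_pos: [0.5782, -0.0163, 0.0654]
tool_rot: [0.567, -0.567, 0.422, -0.423]
contact_force: [-0.7, -0.1, 4.4]
gripper_width: 0.002
time: 9.6
tool_pos: [0.5782, -0.0163, 0.0644]
tool_rot: [0.567, -0.567, 0.422, -0.423]
contact_force: [-1.2, 0.5, 4.0]
gripper_width: -0.003
```

```bash
python3 -m jog '{"offset":[[0,0,-0.02],[0,0,0]],"angular":[[0,0,0],[0,0,0]],"jaw":[0,0]}'
```

```text
time: 9.8
tool_pos: [0.5783, -0.0163, 0.064]
tool_rot: [0.567, -0.567, 0.422, -0.423]
contact_force: [-2.9, -0.5, 7.3]
gripper_width: -0.003
```

```bash
python3 -m jog '{"offset":[[0,0,-0.008],[0,0,0]],"angular":[[0,0,0],[0,0,0]],"jaw":[0,0]}'; python3 -m jog '{"offset":[[0,0,0.05],[0,0,0.06],[0,0,0.06],[0,0,0.1],[0,0,0.3],[0,0,0.5],[0,0,0.5],[0,0,0.4],[0,0,0],[0,0,0]],"angular":[[0,0,0],[0,0,0],[0,0,0],[0,0,0],[0,0,0],[0,0,0],[0,0,0],[0,0,0],[0,0,0],[0,0,0]],"jaw":[0,0,0,0,0,0,0,0,0,0]}'
python3 - <<'E'
from h import *
go(1,157,.16)
for n in('side','wrist'):
    cv2.imwrite(f'pics/{n}6.png',manip.grab_frame(n))
a=cv2.imread('pics/side6.png')[150:290,200:350];cv2.imwrite('pics/side6z.png',cv2.resize(a,None,fx=4,fy=4,interpolation=cv2.INTER_CUBIC))
E
```

```text
time: 10.0
tool_pos: [0.5783, -0.0163, 0.064]
tool_rot: [-0.567, 0.567, -0.423, 0.423]
contact_force: [-3.8, -0.3, 9.6]
gripper_width: -0.003
time: 11.0
tool_pos: [0.5781, -0.0163, 0.1617]
tool_rot: [0.567, -0.567, 0.422, -0.423]
contact_force: [-0.2, 0.0, -0.4]
gripper_width: -0.002
t 11.0 tcp [ 0.5781 -0.0163  0.1617] C [33.1  2.2] F [-0.25  0.03 -0.45] w -0.002
delta units [-1.51  2.78 -0.03]
rot units 1 [0.   0.01 0.03]
rot units -1 [ 1.000e-02 -0.000e+00 -2.997e+01]
```

View pics/side6z.png

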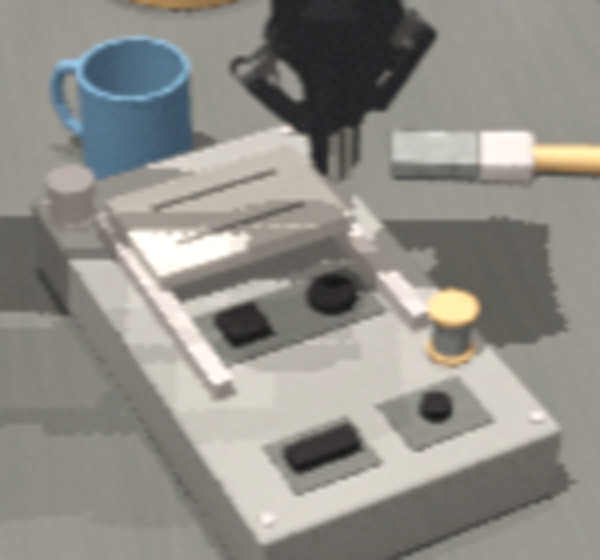

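The key is up again and everything stands as before. I'll go over to the cover's left side at console y ≈ 158. The same height cleared the taller spool by symmetry, so the tin is safe.

```bash
python3 -m jog '{"offset":[[-0.25,0.46,0],[-0.25,0.46,0],[-0.25,0.46,0],[-0.25,0.46,0],[-0.25,0.46,0],[-0.26,0.48,0],[0,0,0],[0,0,-0.4],[0,0,-0.3],[0,0,0],[0,0,0]],"angular":[[0,0,0],[0,0,0],[0,0,0],[0,0,0],[0,0,0],[0,0,0],[0,0,0],[0,0,0],[0,0,0],[0,0,0],[0,0,0]],"jaw":[0,0,0,0,0,0,0,0,0,0,0]}'
python3 - <<'E'
from h import *
go(1,158,.081)
for n in('side','wrist','top'):
    cv2.imwrite(f'pics/{n}7.png',manip.grab_frame(n))
a=cv2.imread('pics/side7.png')[130:270,180:330];cv2.imwrite('pics/side7z.png',cv2.resize(a,None,fx=4,fy=4,interpolation=cv2.INTER_CUBIC))
E
```

```text
time: 12.2
tool_pos: [0.5021, 0.1222, 0.1253]
tool_rot: [-0.566, 0.567, -0.423, 0.422]
contact_force: [-0.3, -0.2, 1.1]
gripper_width: 0.003
t 12.2 tcp [0.5021 0.1222 0.1253] C [  0.4 156.7] F [-0.31 -0.16  1.06] w 0.003
delta units [ 0.    0.03 -0.89]
rot units 1 [ 0.   -0.02  0.04]
rot units -1 [-3.000e-02 -1.000e-02 -2.996e+01]
```

View pics/side7z.png

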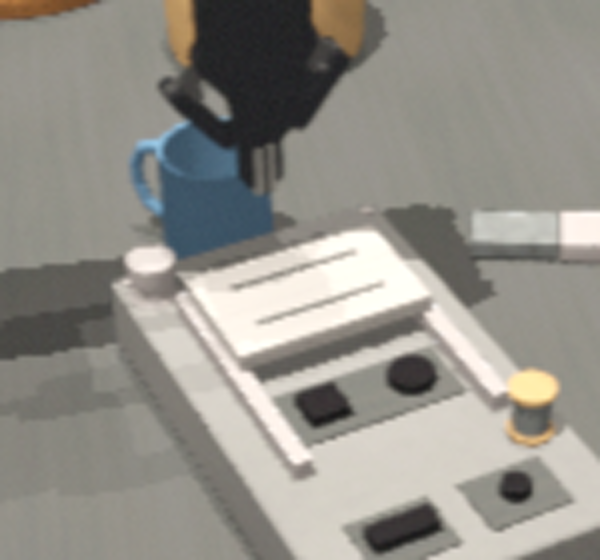

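View pics/wrist7.png

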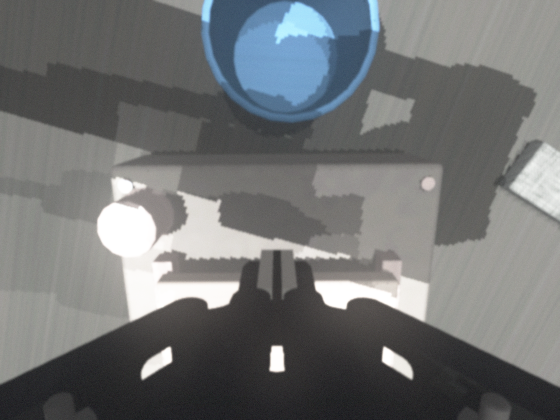

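The side view shows the fingertips left of the cover and clear of tin and mug. In the wrist view I see the mug rim's near edge at (285,120) and the cover's left edge at about row 283. I'll check those numbers.

Run:
```python
from h import *
s,_=st()
print('cov edge',toC(wray(s,280,283,.0895)),toC(wray(s,280,262,.0895)),'rail end',toC(wray(s,165,258,.075)),'mug rim',toC(wray(s,285,120,.095)),'tin',toC(wray(s,126,229,.09)),'console left',toC(wray(s,280,165,.06)))
```

```text
t 12.35 tcp [0.5032 0.1225 0.1272] C [  1.6 156.7] F [-0.14 -0.73 -0.5 ] w -0.0
cov edge [  3.92464056 130.93110245] [  3.93794294 143.58499723] rail end [-63.68372392 140.0056197 ] mug rim [  6.33955785 219.25007046] tin [-77.91879308 163.15073376] console left [  4.32209546 192.53333034]
```

```bash
python3 -m jog '{"offset":[[0,0,-0.3],[0,0,-0.3],[0,0,-0.2],[0,0,-0.1],[0,0,0],[0,0,0],[0.03,-0.1,0],[0.03,-0.1,0],[0.03,-0.1,0],[0.03,-0.1,0],[0.03,-0.1,0],[0,0,0]],"angular":[[0,0,0],[0,0,0],[0,0,0],[0,0,0],[0,0,0],[0,0,0],[0,0,0],[0,0,0],[0,0,0],[0,0,0],[0,0,0],[0,0,0]],"jaw":[0,0,0,0,0,0,0,0,0,0,0,0]}'
python3 - <<'E'
from h import *
st()
for n in('side',):
    cv2.imwrite(f'pics/{n}8.png',manip.grab_frame(n))
a=cv2.imread('pics/side8.png')[130:270,180:330];cv2.imwrite('pics/side8z.png',cv2.resize(a,None,fx=4,fy=4,interpolation=cv2.INTER_CUBIC))
E
```

```text
time: 13.55
tool_pos: [0.5105, 0.0969, 0.0817]
tool_rot: [-0.567, 0.567, -0.422, 0.423]
contact_force: [-0.1, -0.5, -0.6]
gripper_width: 0.001
t 13.55 tcp [0.5105 0.0969 0.0817] C [  1.2 130.1] F [-0.13 -0.48 -0.58] w 0.001
```

View pics/side8z.png

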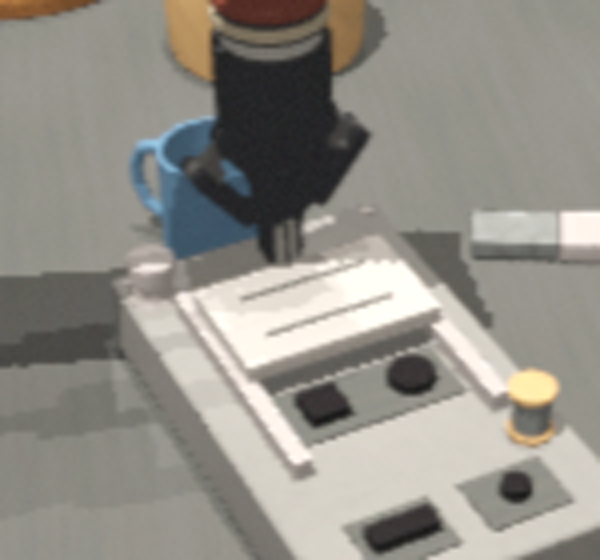

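The cover is moving with the fingertips and the tin is untouched. I'll carry on closing.

```bash
python3 -m jog '{"offset":[[0.04,-0.13,0],[0.058,-0.191,0],[0.058,-0.191,0],[0.058,-0.191,0],[0.058,-0.191,0],[0.058,-0.191,0],[0.04,-0.13,0],[0.02,-0.06,0],[0,0,0]],"angular":[[0,0,0],[0,0,0],[0,0,0],[0,0,0],[0,0,0],[0,0,0],[0,0,0],[0,0,0],[0,0,0]],"jaw":[0,0,0,0,0,0,0,0,0]}'; python3 -c "
from h import *
st()"
```

```text
time: 14.5
tool_pos: [0.5298, 0.033, 0.0814]
tool_rot: [-0.567, 0.567, -0.422, 0.423]
contact_force: [0.4, 0.4, 1.1]
gripper_width: -0.0
t 14.5 tcp [0.5298 0.033  0.0814] C [ 1.1 63.4] F [0.41 0.43 1.13] w -0.0
```

```bash
python3 -m jog '{"offset":[[0.012,-0.038,0],[0,0,0]],"angular":[[0,0,0],[0,0,0]],"jaw":[0,0]}';python3 -m jog '{"offset":[[0.012,-0.038,0],[0,0,0]],"angular":[[0,0,0],[0,0,0]],"jaw":[0,0]}'
```

```text
time: 14.7
tool_pos: [0.5301, 0.0319, 0.0814]
tool_rot: [-0.567, 0.567, -0.422, 0.423]
contact_force: [-1.2, 0.5, -0.2]
gripper_width: -0.007
time: 14.9
tool_pos: [0.5306, 0.0303, 0.0813]
tool_rot: [-0.567, 0.567, -0.423, 0.422]
contact_force: [-0.2, 0.8, 1.1]
gripper_width: -0.002
```

```bash
python3 -m jog '{"offset":[[0.012,-0.038,0],[0,0,0]],"angular":[[0,0,0],[0,0,0]],"jaw":[0,0]}'
```

```text
time: 15.1
tool_pos: [0.5312, 0.0282, 0.0813]
tool_rot: [-0.567, 0.567, -0.423, 0.422]
contact_force: [-1.3, 2.5, 0.8]
gripper_width: -0.003
```

```bash
for i in 1; do python3 -m jog '{"offset":[[0.012,-0.038,0],[0,0,0]],"angular":[[0,0,0],[0,0,0]],"jaw":[0,0]}'; done; python3 -m jog '{"offset":[[0.012,-0.038,0],[0,0,0]],"angular":[[0,0,0],[0,0,0]],"jaw":[0,0]}'; python3 -c "
from h import *
st()"
```

```text
time: 15.3
tool_pos: [0.5314, 0.0278, 0.0814]
tool_rot: [0.568, -0.566, 0.424, -0.421]
contact_force: [-3.5, 7.3, 1.6]
gripper_width: 0.003
time: 15.5
tool_pos: [0.5314, 0.0277, 0.0814]
tool_rot: [0.568, -0.565, 0.425, -0.42]
contact_force: [-5.4, 13.1, 5.6]
gripper_width: 0.003
t 15.5 tcp [0.5314 0.0277 0.0814] C [ 1.2 57.8] F [-5.44 13.15  5.57] w 0.003
```

The motion has stalled at y_C = 57.8 mm (58.5 predicted) with 13 N, so the cover is closed. I'll back off, lift and retreat the way I came.

```bash
python3 -m jog '{"offset":[[-0.03,0.1,0],[-0.06,0.19,0],[-0.06,0.19,0],[0,0,0.4],[0,0,0.8],[0,0,0.9],[0,0,0.9],[0,0,0.5],[0,0,0]],"angular":[[0,0,0],[0,0,0],[0,0,0],[0,0,0],[0,0,0],[0,0,0],[0,0,0],[0,0,0],[0,0,0]],"jaw":[0,0,0,0,0,0,0,0,0]}'; python3 -m jog '{"offset":[[-0.4,-0.6,0],[-0.4,-0.7,0],[-0.4,-0.7,0],[-0.4,-0.7,0],[-0.4,-0.7,0],[-0.4,-0.7,0],[-0.4,-0.7,0],[-0.3,-0.7,0],[0,-0.6,0],[0,-0.5,0],[0,-0.4,0],[0,0,0]],"angular":[[0,0,0],[0,0,-0.8],[0,0,-0.8],[0,0,-0.8],[0,0,-0.8],[0,0,-0.8],[0,0,-0.8],[0,0,-0.8],[0,0,-0.8],[0,0,0],[0,0,0],[0,0,0]],"jaw":[0,0,0,0,0,0,0,0,0,0,0,0]}'
python3 - <<'E'
from h import *
st()
for n in('side','top'):
    cv2.imwrite(f'pics/{n}9.png',manip.grab_frame(n))
a=cv2.imread('pics/side9.png')[150:300,190:350];cv2.imwrite('pics/side9z.png',cv2.resize(a,None,fx=3.8,fy=3.8,interpolation=cv2.INTER_CUBIC))
E
```

```text
time: 16.4
tool_pos: [0.5275, 0.0486, 0.2625]
tool_rot: [0.569, -0.565, 0.419, -0.426]
contact_force: [0.7, -1.4, 0.5]
gripper_width: 0.001
time: 17.6
tool_pos: [0.3693, -0.3027, 0.2547]
tool_rot: [0.395, -0.396, 0.587, -0.585]
contact_force: [-0.7, -0.1, -0.2]
gripper_width: 0.004
t 17.6 tcp [ 0.3693 -0.3027  0.2547] C [-249.5 -211.6] F [-0.73 -0.14 -0.22] w 0.004
```

View pics/side9z.png

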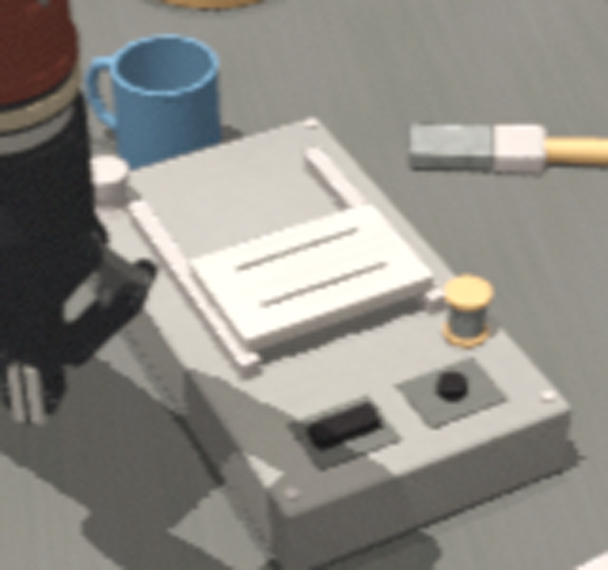

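View pics/top9.png

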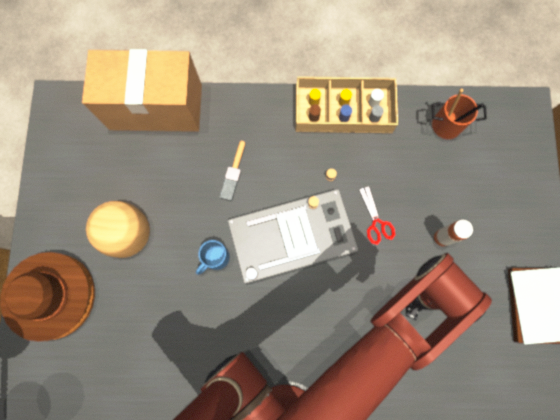

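The cover looks closed and everything is in place. I'll do a numeric comparison against the first pictures before handing in.

Run:
```python
import cv2,numpy as np
for n,(x0,y0,x1,y1) in {'side':(235,198,345,268),'top':(255,190,345,255)}.items():
    a=cv2.imread(f'pics/{n}0.png',0)[y0:y1,x0:x1];b=cv2.imread(f'pics/{n}9.png',0)
    r=cv2.matchTemplate(b[y0-6:y1+6,x0-6:x1+6],a,cv2.TM_CCOEFF_NORMED);print(n,cv2.minMaxLoc(r))
    d=cv2.absdiff(a,b[y0:y1,x0:x1]);print('px>40',(d>40).sum())
# cover alone
a=cv2.imread('pics/side0.png',0)[205:236,243:300];b=cv2.imread('pics/side9.png',0);print(cv2.minMaxLoc(cv2.matchTemplate(b[199:242,237:306],a,cv2.TM_CCOEFF_NORMED)))
from h import *
st();print(manip.job_done())
```

```text
side (0.3590008020401001, 0.9265885949134827, (0, 0), (7, 7))
px>40 749
top (0.53482985496521, 0.9382007122039795, (12, 12), (6, 6))
px>40 241
(0.018312478438019753, 0.991506040096283, (0, 2), (7, 7))
t 17.7 tcp [ 0.3697 -0.301   0.2551] C [-248.6 -210.1] F [ 0.17  0.41 -0.87] w 0.001
the job is handed in; nothing more can be done
None
```

I opened the cover, pressed the round key, closed the cover again and handed the job in at 17.7 s (limit 51 s). No verdict is reported.

- **Cover opened:** I pushed its right edge left with the shut fingertips until the arm stalled at the stop, at about 15 N. The picture then showed both keys uncovered.
- **Round key pressed:** it was the far one of the two. I pressed it slowly from tip z = 0.071 m until it stopped moving at 0.064 m, which is the full 7 mm, with just under 10 N at the bottom. After I lifted, the picture showed it up again. The fingertips touched no other key.
- **Cover closed:** I pushed its left edge right until the arm stalled at about 13 N. The tool stopped at console y = 57.8 mm, against 58.5 mm predicted.
- **Finish:** the arm is well clear at z ≈ 0.25 m with only sensor noise (under 1 N) in the force reading.

**Last checks:**
- The top view matched the first picture with no shift.
- In the side view both the cover and the wider console crop were offset by (1,1) pixel. I took that as the whole picture shifting slightly, not the cover standing off its place.
- The raw pixel difference was not zero (749 side, 241 top). I put this down to the arm's changed shadow but did not check it further.
- By eye, the tin, spool, mug and other things were where they started.

The camera estimates of the console's position disagreed by about 4 mm. I settled that from where the fingers touched the cover.

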